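Seat a gas filter on the sprung valve of its purge stand and hold it there

TASK

The carrier-gas filter with the blue cap has to be purged before it goes on the chromatograph. Take it out of the grey parts tray, leaving everything else in and around the tray as it is, put its nose upright into the socket of the purge stand with the blue band, and press it down against the sprung valve until its flange is firmly down on the brass seat ring, without forcing it. Finish while still gripping it and leaning on it there: the spring pushes it out again if it is let go, so do not release it at the end.

Things in the scene. Friction and masses are not known exactly. Their poses are not given: they have to be found in the camera images.
- blue_filter: filter cartridge to take (about 140 g): ribbed blue cap, clear body with tan filling, round, 98 mm high, stands upright. Origin: centre of the nose underside, z up its axis. From the bottom: metal nose 30 mm diameter, 20 mm long (first 4 mm taper from 23 mm); flange 48 mm diameter, 20 to 27 mm up; clear body 37 mm diameter to 68 mm; cap 40 mm diameter, 68 to 98 mm. Grip the cap from above
- red_filter: the same cartridge with a red cap and green filling; stays standing in the tray
- yellow_filter: the same cartridge with a yellow cap and black filling; stays standing in the tray
- tray: grey parts tray, fixed, 210 mm (x) by 150 mm (y), 46 mm high, walls and floor 4 mm thick. Origin: centre of its underside. The three filters stand in a row along its x, about 60 mm apart, in any order (close the fingers along its y); parts under 55 mm high lie on both sides. To its right the chromatograph, 490 mm high, has its front left corner at x = 0.47, y = -0.40: bring the arm round it
- purge_stand: the purge stand, fixed to the bench: grey plate 84 x 90 x 8 mm with a round aluminium socket 53 mm diameter on it, a blue band round the socket, brass and steel ports on both sides along its y (up to 84 mm from the middle, under 60 mm high) and a small gauge. Origin: centre of the underside of the plate; z up
- socket_mouth (a point): centre of the socket's mouth, level with the upper face of the seat ring, 50 mm above the bench. The bore is 33 mm diameter and goes 32 mm down
- seat_ring: brass ring on top of the socket, 52 mm outer and 33 mm inner diameter, 4 mm thick: the hard stop on which the filter's flange lands. Origin: centre of its underside, 46 mm above the bench
- valve (a joint): travel of the sprung white valve head in the socket, m, 0 when it is up (its 17 mm wide face then stands 10 mm below the mouth), growing as it is pressed down. It pushes back with 4 N at 0 and 9 N at 0.010, where the filter's flange meets the seat ring
- jar: small clear jar with a white lid, 37 mm diameter, 48 mm high, in the tray; stays there. Origin: centre of its underside
- spare_valve: small brass valve with a black round knob, 50 mm long, 42 mm high, in the tray; stays there. Origin: centre of its underside
- cap: white plastic cap, 28 mm diameter, 19 mm high, on the bench; bystander. Origin: centre of its underside
- bottle: brown glass reagent bottle with black cap, 52 mm diameter, 107 mm high, on the bench; bystander. Origin: centre of its underside
- mouse: black computer mouse, 108 x 60 x 34 mm, on the bench; bystander. Origin: centre of its underside
- wrench: small open-end wrench, 133 mm long along its y, 5 mm thick, on the bench; bystander. Origin: centre of its underside
There are look-alikes about, which are no part of the job. Leave any turquoise look-alike of the yellow_filter alone.

How it is judged:
By the outcome, as a careful person would: the job done as asked, in the order asked, and still so for the second after the job is handed in, while the arm keeps its last pose, push and grip.
It also fails if it takes over 42 s, if anything falls off the work surface, if the arm or the gripper's body presses on something with over 40 N, if the wrist force passes 120 N, or if a joint passes its speed limit or range.

ROBOT

A 6-joint arm with a two-finger parallel gripper is mounted at the origin on a cart in front of the work surface, level with it; the furniture and walls round the work are solid. World frame = base frame: x ahead of the robot, y to its left, z up, the work surface at z = 0. Lengths are in m, angles in rad, forces in N, time in s.
With the tool pointing down it reaches from about 0.4 to 0.825 m from the base axis. Payload 7 kg.
Tool frame: the origin (TCP) lies between the finger pads; the fingertips stand arm.tip_extent ahead of it and the grasp point (between the pads) lies 3 mm ahead of it (arm.tip_extent is the distance from the TCP to the fingertips, in m); z points along the fingers, y is the direction in which the jaws open and shut (so a half turn about z gives the same grasp; the last joint's range is limited). The gripper opens to 88 mm and grips with 3 to 60 N. Pads are 19 mm wide; open, the fingers measure 130 mm over their backs; the gripper's body (78 mm by 193 mm) begins 47 mm behind the grasp point.
Start: joints at [0.288, 0.359, 0.012, 0, -1.224, -0.288], TCP at [0.675, -0, 0.249] pointing down, gripper open.
Joint ranges: [-3.07, 3.07], [-1.43, 2.12], [-1.02, 1.25], [-3.03, 1.67], [-3.05, -0], [-3.03, 3.03]. Speed limits (rad/s): [2.39, 2.39, 3.01, 3.14, 3.14, 3.14].

INTERFACE

Orientations are given as [roll, pitch, yaw] about the fixed x, y, z axes, in that order (R = Rz(yaw) Ry(pitch) Rx(roll)).
In Python, from station import arm gives the robot as it stands.
- The arm moves only by the tool servo_tool, never from a script. Its argument "steps" is a list that holds one entry, the list of rows, each a list of 5 numbers: the finger opening in mm, from 0 to 87.6, then the shift along the tool's x, y, z in mm, then the turn about the tool's z in degrees. A call has 1 to 8 rows; each row shifts and turns the commanded pose from where the row before left it, along the tool's axes as they then stand; what a row does not reach is not made up. A row lasts 1/8 s, in which the tool goes at most 62.5 mm and 10.7 degrees, less where a joint would pass 70% of its speed; a pose out of reach is approached as far as the arm can. A call is refused whole if a number of a shift passes 62.5 or a number of a turn 10.7, either way. A call with a gripper value outside its range is refused whole. The fingers move at their own pace and stop on an object; "squeeze" is the grip in N (left out, the last holds). Time passes only in rows, so rows that do not move let the fingers close. It gives the time, the measured TCP pose, the force and the opening at its end, in the units of the state.
- arm.get_state(): the state, without advancing time (a new reading comes with each control period).
- arm.grab_frame(name): name is "scene" or "side" or "wrist"; returns a dict with "image" (384x512x3 uint8, red, green, blue), "z_map" (384x512 float32, m along the optical axis (not along the pixel's ray), 0 where there is no reading), "camera_matrix" (3x3 intrinsics, pixels), "dist_coeffs" ([k1, k2, p1, p2, k3] as OpenCV has them; the pictures are not rectified), "rvec" (rotation vector, rad) and "tvec" (3), from world to camera coordinates, as OpenCV has them. Camera axes: x right, y down, z forward; pixel columns grow to the right and rows downward; lengths in m; the calibration is good to about 2 mm. A picture is of the moment at which its call begins.
- arm.job_done(): hands the job in, once; it reports no verdict.
Trained networks look in a picture, given as the dict that the camera call returned (one of the last four; its "shot" number tells which), for a name from the list of things; names that differ only in an ending like _2 or _b are one class to them, and where a whole thing is asked for, a point or a joint stands for the part that bears it (a point fixed in the world has none). Each returns a list of dicts, best first, with "p" (0 to 1); they miss things now and then, are a little off and sometimes report something else, mostly with a low value. They report only what shows in the picture. A call takes as long as a camera call. They do not tell look-alikes from the thing itself.
- arm.search_frame(picture, thing): "extent" ([left, top, right, bottom] in pixels, round what is visible of it).
- arm.cut_out(picture, thing): "mask" (384x512 bool, what is visible of it) and "extent" ([left, top, right, bottom] in pixels, round what is visible of it).
- arm.landmark_of(picture, thing): "xy" ([column, row] in pixels: a listed point, or the origin of a listed thing).
The state is a dict: "t": time; "q": joint angles; "qd": joint speeds; "joint_efforts": joint torques, N m; "eef_pos": TCP position; "ee_rot": TCP orientation; "force": force on the tool from outside, world axes, zero at the start; "moment": the same for the moment, N m; "width": finger opening in m.
Only numpy, scipy, OpenCV 4.12 (cv2) and the standard library are available. Lean on these libraries where they do the work, as an engineer would, in place of code of your own. Each camera call takes 0.05 s, during which the arm holds its last target. There are 200 camera calls.

## Working session

There is one attempt and no reset: what is moved stays moved. The work goes in short steps, Python scripts to look and compute and a tool call to move; the robot and the scene stay as the last step left them, time stands still between calls to the robot, and variables do not carry over. Pictures are saved under pics/ and viewed, and the job is handed in when it is done.

Besides the shell and the picture viewer there is one more tool, called after "Emit:" as name([rows], argument=value, ...), one row to a line, values as JSON. servo_tool: Moves the arm, as the interface text tells. Its arguments: {"type":"object","properties":{"steps":{"type":"array","items":{"type":"array","items":{"type":"array","items":{"type":"number"}}}},"squeeze":{"type":"number"}},"required":["steps"]}

```bash
mkdir -p pics
cat > h.py <<'E'
import numpy as np, cv2
from station import arm
def grab(n,save):
    f=arm.grab_frame(n); cv2.imwrite(f'pics/{save}.png',f['image'][:,:,::-1]); return f
def cloud(f):
    """world xyz for every pixel (HxWx3), nan where no depth"""
    z=f['z_map']; h,w=z.shape
    u,v=np.meshgrid(np.arange(w),np.arange(h))
    p=cv2.undistortPoints(np.stack([u,v],-1).reshape(-1,1,2).astype(np.float64),np.array(f['camera_matrix']),np.array(f['dist_coeffs'])).reshape(h,w,2)
    c=np.dstack([p[...,0]*z,p[...,1]*z,z]); c[z<=0]=np.nan
    R,_=cv2.Rodrigues(np.array(f['rvec'])); return (c-np.array(f['tvec']).ravel())@R
E
python3 - <<'E'
from h import *
s=arm.get_state(); print(s, arm.tip_extent)
for n in ('scene','side','wrist'):
    f=grab(n,n+'0'); C=cloud(f)
    for t in ('blue_filter','red_filter','yellow_filter','purge_stand','tray','seat_ring'):
        for r in arm.cut_out(f,t)[:3]:
            P=C[r['mask']]; P=P[~np.isnan(P[:,0])]
            print(n,t,round(r['p'],2),r['extent'],len(P) and (np.percentile(P,[2,50,98],axis=0).round(3).tolist()))
    print(n,[(round(r['p'],2),r['xy']) for r in arm.landmark_of(f,'socket_mouth')])
E
```

```text
{'t': 0.0, 'q': array([ 2.88096257e-01,  3.59376344e-01,  1.10452645e-02, -3.57051502e-04,
       -1.22407449e+00, -2.88103385e-01]), 'qd': array([-0.00041461, -0.00095907, -0.00083127, -0.00022372,  0.0006471 ,
       -0.0006576 ]), 'joint_efforts': array([-8.00930356e-04, -5.82726967e+01,  2.93058443e+01,  6.99745238e+00,
        6.93249181e-03, -2.06530804e-04]), 'eef_pos': array([ 6.74545885e-01, -2.44269123e-05,  2.47622302e-01]), 'ee_rot': array([ 3.13995436e+00, -1.35470944e-04, -1.57092495e+00]), 'force': array([ 0.10350782,  0.45421586, -0.87652328]), 'moment': array([ 0.03871496,  0.01218644, -0.00943958]), 'width': 0.08726769304512093} 0.022
scene blue_filter 0.85 [282.9, 165.4, 297.5, 200.4] [[0.666, -0.218, 0.011], [0.674, -0.205, 0.074], [0.7, -0.184, 0.103]]
scene red_filter 0.87 [252.1, 180.9, 271.7, 215.1] [[0.546, -0.204, 0.026], [0.555, -0.191, 0.071], [0.586, -0.164, 0.104]]
scene red_filter 0.55 [270.0, 173.6, 283.9, 206.8] [[0.607, -0.21, 0.012], [0.617, -0.196, 0.064], [0.64, -0.174, 0.103]]
scene yellow_filter 0.83 [269.1, 174.1, 286.2, 206.5] [[0.607, -0.209,
[... 1495 characters left out ...]
573, -0.146, 0.004], [0.6, -0.134, 0.046], [0.622, -0.123, 0.048]]
wrist yellow_filter 0.69 [278.3, 0.0, 316.1, 15.7] [[0.61, -0.178, 0.029], [0.631, -0.169, 0.032], [0.648, -0.164, 0.064]]
wrist yellow_filter 0.51 [463.5, 127.2, 478.7, 138.9] [[0.422, -0.054, 0.033], [0.43, -0.046, 0.04], [0.437, -0.038, 0.041]]
wrist purge_stand 0.78 [420.7, 53.7, 501.3, 190.7] [[0.399, -0.12, 0.006], [0.444, -0.053, 0.03], [0.472, 0.01, 0.056]]
wrist purge_stand 0.44 [407.5, 214.0, 485.0, 236.0] [[0.37, 0.072, 0.001], [0.415, 0.082, 0.017], [0.455, 0.097, 0.029]]
wrist tray 0.76 [184.9, 0.8, 412.5, 80.0] [[0.525, -0.182, 0.002], [0.631, -0.147, 0.005], [0.74, -0.106, 0.047]]
wrist [(0.79, [476.5, 136.8])]
```

Run:
```python
import cv2,numpy as np
a=cv2.imread('pics/scene0.png');b=cv2.imread('pics/wrist0.png');c=cv2.imread('pics/side0.png')
A=cv2.resize(a[140:260,110:350],None,fx=3.2,fy=3.2,interpolation=2)
B=cv2.resize(c[140:260,180:400],None,fx=3.2,fy=3.2,interpolation=2)
cv2.imwrite('pics/c1.png',A);cv2.imwrite('pics/c2.png',B)
```

```text
(no output)
```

View pics/scene0.png

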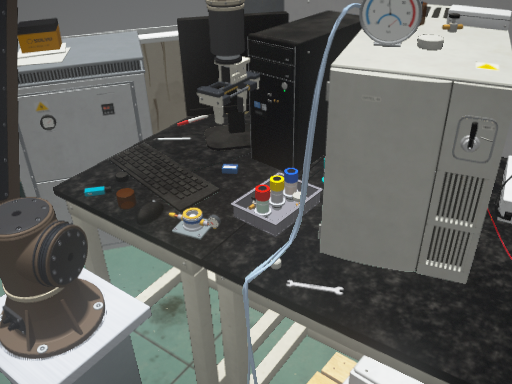

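View pics/wrist0.png

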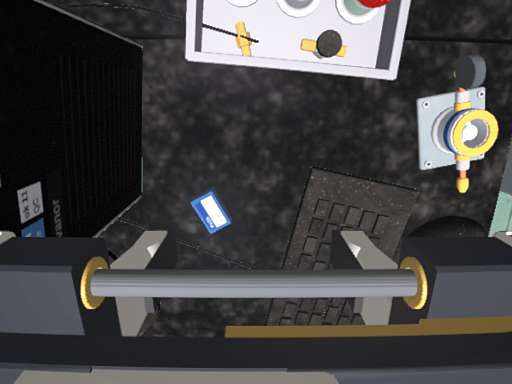

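```bash
sleep 0
```

```text
(no output)
```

View pics/side0.png

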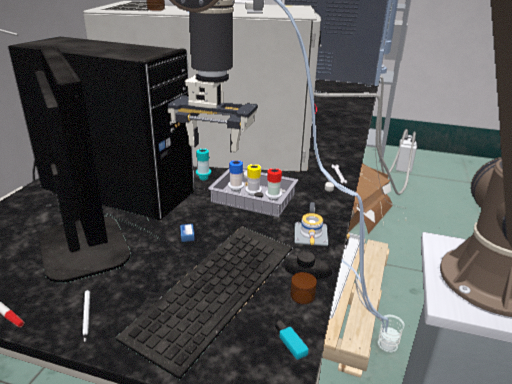

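```bash
cat >> h.py <<'E'
from scipy.optimize import least_squares
def circ(P,r,x0):
    f=least_squares(lambda c:np.hypot(P[:,0]-c[0],P[:,1]-c[1])-r,x0,loss='soft_l1',f_scale=.002); return f.x,np.sqrt(np.mean(f.fun**2))
E
python3 - <<'E'
from h import *
for n in ('scene','side'):
    f=arm.grab_frame(n); C=cloud(f); R,_=cv2.Rodrigues(f['rvec']); cam=-R.T@f['tvec']; print(n,'cam',cam.round(3))
    X,Y,Z=C[...,0],C[...,1],C[...,2]
    for t,x0 in (('blue_filter',(.685,-.195)),('yellow_filter',(.626,-.19)),('red_filter',(.565,-.185))):
        r=arm.cut_out(f,t)[0]; P=C[r['mask']]; P=P[(P[:,2]>.07)&(P[:,2]<.098)]
        T=C[r['mask']];T=T[T[:,2]>.099]
        print(t,len(P),circ(P,.02,x0),T.mean(0) if len(T) else None,len(T))
    # seat ring: pts z .044..0.056 within 35mm
    m=(abs(Z-.05)<.004)&(np.hypot(X-.427,Y+.043)<.035); P=C[m]; print('ring',len(P),P.mean(0),P.min(0),P.max(0))
    m2=(Z>.012)&(Z<.044)&(np.hypot(X-.427,Y+.043)<.034); P=C[m2]; print('sock',circ(P,.0265,(.427,-.043)) if len(P)>5 else 0)
    # landmark on plane z=.05
    for r in arm.landmark_of(f,'socket_mouth')[:1]:
        p=cv2.undistortPoints(np.array([[r['xy']]]),f['camera_matrix'],f['dist_coeffs']).ravel(); d=R.T@np.array([*p,1]); print('mouth',cam+d*(.05-cam[2])/d[2])
    # tall occupied space in workspace
    m=(Z>.11)&(Z<.45)&(X>.3)&(X<.95)&(Y>-.42)&(Y<.3)
    P=C[m]; k,c=np.unique((P/[.06,.06,.1]).astype(int) if 0 else np.floor(P/[.06,.06,.1]).astype(int),axis=0,return_counts=True)
    print([(*np.round(a*[.06,.06,.1],2),int(b)) for a,b in zip(k,c) if b>2])
E
```

```text
scene cam [-0.345 -0.817  0.793]
blue_filter 116 (array([ 0.68868113, -0.19824486]), np.float64(0.002092306497749121)) [ 0.68392726 -0.19983046  0.10179451] 80
yellow_filter 109 (array([ 0.63026136, -0.18830819]), np.float64(0.0020879748490260598)) [ 0.62758221 -0.18986223  0.10184583] 87
red_filter 115 (array([ 0.68866836, -0.1982927 ]), np.float64(0.002076824065924065)) [ 0.6838     -0.2005761   0.10180928] 78
ring 114 [ 0.4284893  -0.04827771  0.04873313] [ 0.40319087 -0.07545605  0.04600395] [ 0.45719567 -0.02087554  0.05394291]
sock (array([ 0.4293879 , -0.04722479]), np.float64(0.006261960077839716))
mouth [ 0.63120839 -0.23427083  0.05      ]
[(np.float64(0.42), np.float64(-0.36), np.float64(0.1), 28), (np.float64(0.48), np.float64(-0.42), np.float64(0.1), 374), (np.float64(0.48), np.float64(-0.42), np.float64(0.2), 469), (np.float64(0.48), np.float64(-0.42), np.float64(0.3), 545), (np.float64(0.48), np.float64(-0.42), np.float64(0.4), 353), (np.float64(0.48), np.float64(-0.36), np.float64(0.1), 155), (np.float64(0.48), np.float64(-0.36), np.float64(0.2), 288), (np.float64(0.4
[... 10336 characters left out ...]
), (np.float64(0.9), np.float64(0.0), np.float64(0.1), 490), (np.float64(0.9), np.float64(0.0), np.float64(0.2), 613), (np.float64(0.9), np.float64(0.0), np.float64(0.3), 704), (np.float64(0.9), np.float64(0.0), np.float64(0.4), 232), (np.float64(0.9), np.float64(0.12), np.float64(0.4), 57), (np.float64(0.9), np.float64(0.18), np.float64(0.1), 189), (np.float64(0.9), np.float64(0.18), np.float64(0.2), 64), (np.float64(0.9), np.float64(0.18), np.float64(0.3), 112), (np.float64(0.9), np.float64(0.18), np.float64(0.4), 144), (np.float64(0.9), np.float64(0.24), np.float64(0.1), 9), (np.float64(0.9), np.float64(0.24), np.float64(0.2), 27), (np.float64(0.9), np.float64(0.24), np.float64(0.3), 70)]
```

View pics/c1.png

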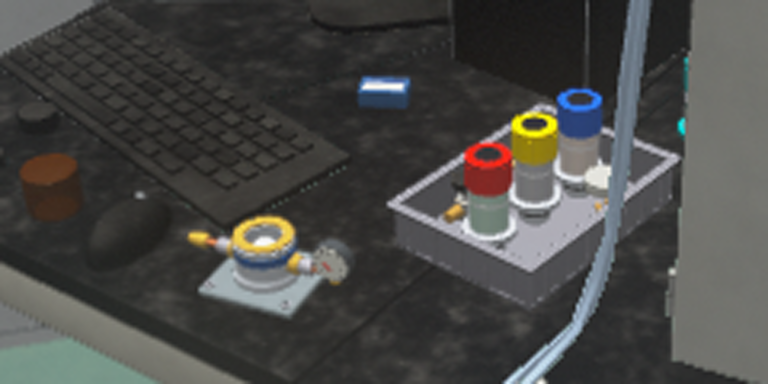

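View pics/c2.png

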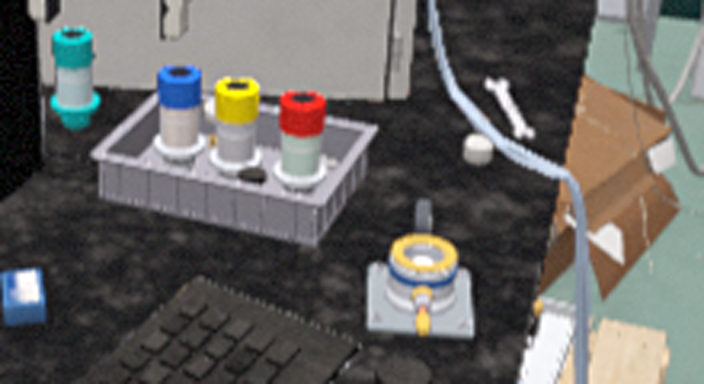

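Emit:
servo_tool([
  [[87,0,40,0,10.5],[87,0,0,0,10.5],[87,0,0,0,10.5],[87,0,0,0,10.5],[87,0,0,0,10.5],[87,0,0,0,10.5],[87,0,0,0,10.5],[87,0,0,0,10.5]],
])

```text
t: 2.7
eef_pos: [0.635, -0.0, 0.2486]
ee_rot: [3.142, 0.0, -3.043]
force: [0.3, -0.6, -0.0]
width: 0.0869
```

Emit:
servo_tool([
  [[87,0,0,0,6],[87,0,-40,-10,0],[87,0,-40,0,0],[87,0,-40,0,0],[87,0,0,0,0]],
])

```text
t: 3.32
eef_pos: [0.6347, -0.1224, 0.2585]
ee_rot: [-3.141, -0.0, 3.139]
force: [0.3, -0.8, -0.6]
width: 0.0871
```

Run:
```python
from h import *
s=arm.get_state(); print(s['t'],s['q'].round(3),s['eef_pos'].round(4),s['ee_rot'].round(4),s['force'].round(2))
f=grab('wrist','wrist1'); R,_=cv2.Rodrigues(f['rvec']); cam=-R.T@f['tvec']; print(cam,R[2])
C=cloud(f)
for t in ('blue_filter','yellow_filter','red_filter','seat_ring','purge_stand'):
    for r in arm.cut_out(f,t)[:2]:
        P=C[r['mask']]; P=P[~np.isnan(P[:,0])]
        print(t,round(r['p'],2),r['extent'],np.percentile(P,[2,50,98],axis=0).round(3).tolist())
f=grab('side','side1'); C=cloud(f); X,Y,Z=C[...,0],C[...,1],C[...,2]
m=(Z>.1)&(Z<.4)&(X>.76)&(X<.85)&(Y>-.18)&(Y<.06); print('PC xmin',np.percentile(X[m],[.5,2,5]))
```

```text
3.325 [ 0.111  0.306 -0.041  0.    -1.223 -1.685] [ 0.6347 -0.1224  0.2585] [-3.1413e+00 -2.0000e-04  3.1387e+00] [ 0.25 -0.75 -0.56]
[ 0.55405511 -0.12221112  0.39458304] [ 0.29582953 -0.0012006  -0.95523999]
blue_filter 0.86 [161.9, 191.7, 215.1, 250.0] [[0.667, -0.215, 0.03], [0.678, -0.19, 0.1], [0.704, -0.176, 0.104]]
yellow_filter 0.96 [171.4, 138.9, 217.3, 196.1] [[0.608, -0.205, 0.029], [0.623, -0.183, 0.101], [0.646, -0.166, 0.104]]
yellow_filter 0.75 [136.9, 295.1, 178.3, 337.4] [[0.8, -0.258, 0.027], [0.812, -0.24, 0.092], [0.828, -0.234, 0.1]]
red_filter 0.89 [168.2, 88.9, 223.8, 132.0] [[0.546, -0.197, 0.03], [0.565, -0.176, 0.102], [0.584, -0.161, 0.104]]
red_filter 0.68 [284.2, 2.5, 363.8, 30.5] [[0.447, -0.085, 0.005], [0.459, -0.05, 0.008], [0.475, 0.001, 0.029]]
seat_ring 0.67 [171.2, 85.9, 223.8, 131.6] [[0.545, -0.197, 0.029], [0.564, -0.176, 0.102], [0.584, -0.16, 0.104]]
seat_ring 0.24 [284.0, 3.0, 362.4, 31.1] [[0.447, -0.084, 0.005], [0.458, -0.05, 0.008], [0.475, 0.0, 0.029]]
purge_stand 0.57 [286.6, 0.0, 364.7, 27.8] [[0.447, -0.085, 0.005], [0.458, -0.049, 0.008], [0.474, 0.001, 0.029]]
PC xmin [0.79653942 0.79763964 0.79850823]
```

View pics/wrist1.png

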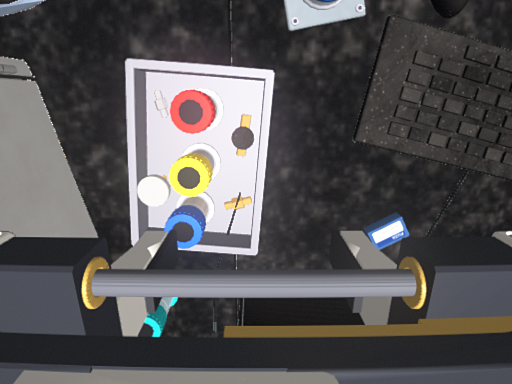

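View pics/side1.png

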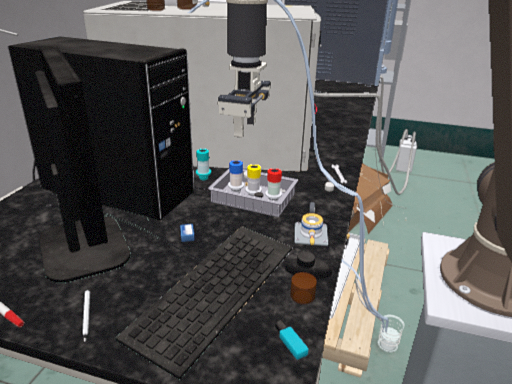

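Run:
```python
from h import *
f=arm.grab_frame('wrist'); C=cloud(f)
for t in ('blue_filter','yellow_filter','red_filter'):
    r=arm.cut_out(f,t)[0]; P=C[r['mask']]; T=P[P[:,2]>.098]
    h=cv2.convexHull(T[:,:2].astype(np.float32)); (c,rad)=cv2.minEnclosingCircle(h)
    print(t,len(T),T[:,2].mean(),T[:,:2].min(0),T[:,:2].max(0),c,rad)
```

```text
blue_filter 877 0.1023810474569423 [ 0.62400935 -0.21569824] [ 0.70630005 -0.16299757] (0.6655994057655334, -0.180741548538208) 0.04450037702918053
yellow_filter 1239 0.10205799731553142 [ 0.60855639 -0.20573449] [ 0.6481086  -0.16704017] (0.6283889412879944, -0.18669675290584564) 0.020118335261940956Traceback (most recent call last):
  File "<stdin>", line 5, in <module>
cv2.error: OpenCV(4.12.0) /io/opencv/modules/imgproc/src/shapedescr.cpp:201: error: (-215:Assertion failed) count >= 0 && (depth == CV_32F || depth == CV_32S) in function 'minEnclosingCircle'
```

Emit:
servo_tool([
  [[87,-26,-37,20,0],[87,-26,-37,40,0],[87,0,0,40,0],[87,0,0,0,0]],
])

```text
t: 4.38
eef_pos: [0.6848, -0.1941, 0.1544]
ee_rot: [3.141, -0.007, 3.141]
force: [0.4, 0.7, 0.6]
width: 0.0873
```

Run:
```python
from h import *
s=arm.get_state(); print(s['t'],s['eef_pos'].round(4),s['ee_rot'].round(4),s['force'].round(2))
grab('wrist','wrist2');f=grab('side','side2')
cv2.imwrite('pics/side2c.png',cv2.resize(f['image'][90:220,190:320,::-1],None,fx=4,fy=4,interpolation=2))
```

```text
4.375 [ 0.6848 -0.1941  0.1544] [ 3.1408 -0.0075  3.1405] [0.41 0.71 0.65]
```

View pics/wrist2.png

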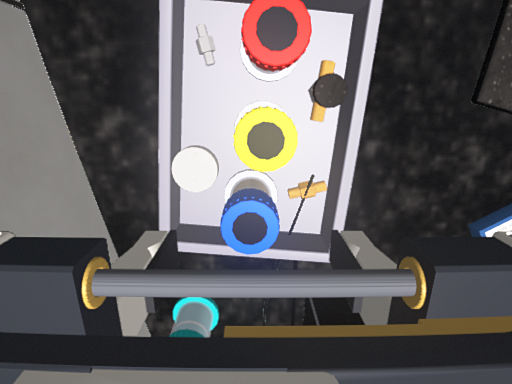

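View pics/side2c.png

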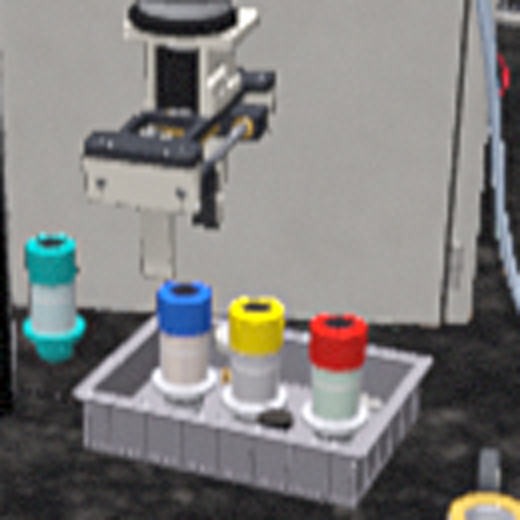

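Emit:
servo_tool([
  [[87,0,0,0,0],[87,0,0,0,0]],
])

```text
t: 4.72
eef_pos: [0.6877, -0.1936, 0.1608]
ee_rot: [-3.141, 0.003, -3.141]
force: [-0.5, -0.3, -0.4]
width: 0.0865
```

Run:
```python
from h import *
s=arm.get_state(); print(s['t'],s['eef_pos'].round(4),s['ee_rot'].round(4))
f=arm.grab_frame('wrist'); C=cloud(f); I=f['image'].astype(int)
blue=(I[...,2]>I[...,0]+60)
for n,x,y in (('b',.687,-.197),('y',.629,-.187)):
    m=(abs(C[...,2]-.1025)<.002)&(np.hypot(C[...,0]-x,C[...,1]-y)<.026); 
    T=C[m][:,:2]; c,r=cv2.minEnclosingCircle(T.astype(np.float32)[:,None]); print(n,len(T),C[m][:,2].mean(),c,r,T.min(0),T.max(0),(T.min(0)+T.max(0))/2)
```

```text
4.725 [ 0.6877 -0.1936  0.1608] [-3.1413e+00  3.1000e-03 -3.1408e+00]
b 2373 0.10217961248139207 (0.6866226196289062, -0.19665221869945526) 0.020232558250427246 [ 0.66689314 -0.2160487 ] [ 0.70606827 -0.1774996 ] [ 0.6864807  -0.19677415]
y 2990 0.10217033977683886 (0.6286322474479675, -0.186757430434227) 0.020004579797387123 [ 0.60959199 -0.20607844] [ 0.64787343 -0.16744228] [ 0.62873271 -0.18676036]
```

Emit:
servo_tool([
  [[87,1,-3,10,0],[87,0,0,20,0],[87,0,0,20,0],[87,0,0,19,0],[87,0,0,0,0],[87,0,0,0,0]],
])

```text
t: 5.52
eef_pos: [0.6863, -0.1972, 0.09]
ee_rot: [-3.141, 0.0, -3.141]
force: [-0.4, 0.5, 0.7]
width: 0.0869
```

Run:
```python
from h import *
s=arm.get_state(); print(s['t'],s['eef_pos'].round(4),s['ee_rot'].round(4),s['force'])
grab('wrist','wrist3')
```

```text
5.525 [ 0.6863 -0.1972  0.09  ] [-3.1413e+00  4.0000e-04 -3.1414e+00] [-0.38104329  0.52323115  0.74438773]
```

View pics/wrist3.png

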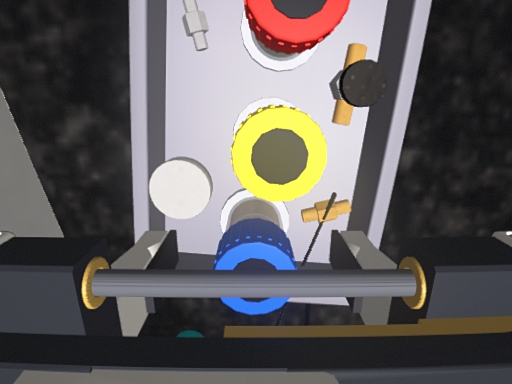

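Emit:
servo_tool([
  [[36,0,0,0,0],[36,0,0,0,0],[36,0,0,0,0],[36,0,0,0,0],[36,0,0,0,0],[36,0,0,0,0]],
], squeeze=45)

```text
t: 6.32
eef_pos: [0.686, -0.197, 0.0896]
ee_rot: [3.142, -0.0, 3.142]
force: [-0.6, -0.2, 0.3]
width: 0.0393
```

Emit:
servo_tool([
  [[36,0,0,0,0],[36,0,0,-10,0],[36,0,0,-20,0],[36,0,0,-40,0],[36,0,0,-40,0],[36,0,0,0,0],[36,0,0,0,0]],
])

```text
t: 7.2
eef_pos: [0.6858, -0.1969, 0.2004]
ee_rot: [3.141, 0.001, 3.141]
force: [0.3, -0.4, -2.7]
width: 0.0391
```

Run:
```python
from h import *
s=arm.get_state(); print(s['t'],s['eef_pos'].round(4),s['ee_rot'].round(4),s['force'],s['width'])
f=grab('side','side4')
cv2.imwrite('pics/side4c.png',cv2.resize(f['image'][70:220,190:320,::-1],None,fx=4,fy=4,interpolation=2))
```

```text
7.2 [ 0.6858 -0.1969  0.2004] [3.1412e+00 1.0000e-03 3.1414e+00] [ 0.32525687 -0.35624596 -2.66800362] 0.03913439498176413
```

View pics/side4c.png

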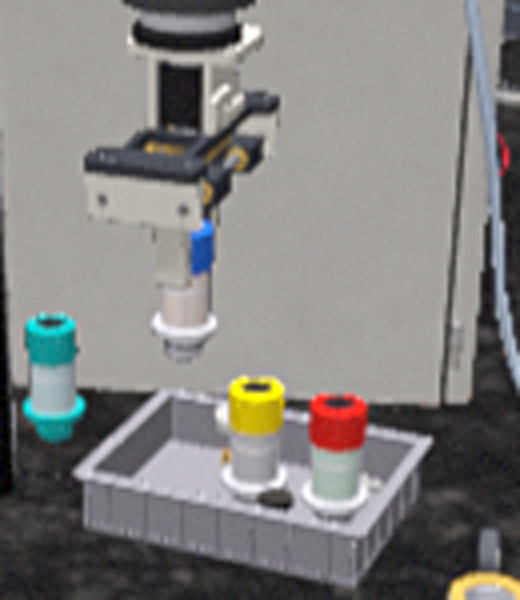

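Emit:
servo_tool([
  [[36,10,40,-15,0],[36,40,40,0,0],[36,40,40,0,0],[36,40,32,0,0],[36,26,0,0,0],[36,0,0,0,0],[36,0,0,0,0]],
])

```text
t: 8.12
eef_pos: [0.5302, -0.0451, 0.2143]
ee_rot: [-3.141, -0.0, -3.141]
force: [-0.1, 0.1, -1.6]
width: 0.0393
```

```bash
cat > m.py <<'E'
from h import *
def look(n):
    s=arm.get_state(); print(s['t'],s['eef_pos'].round(4),s['ee_rot'].round(4),s['force'].round(1),s['width'])
    f=grab('wrist',n); C=cloud(f); D=np.hypot(C[...,0]-.428,C[...,1]+.045)
    m=(abs(C[...,2]-.05)<.0025)&(D<.035); T=C[m][:,:2]
    c,r=cv2.minEnclosingCircle(T.astype(np.float32)[:,None]); print('ring',len(T),C[m][:,2].mean(),c,r,T.min(0),T.max(0),(T.min(0)+T.max(0))/2)
    print(least_squares(lambda q:np.maximum(0,np.hypot(*(T-q).T)-.026)+np.maximum(0,.0165-np.hypot(*(T-q).T)),c,loss='soft_l1',f_scale=.001).x)
    print([(r['p'],r['xy']) for r in arm.landmark_of(f,'socket_mouth')[:2]])
    return f,C
E
python3 -c "
from m import *
look('wrist5'); grab('scene','scene5'); grab('side','side5')"
```

```text
8.125 [ 0.5302 -0.0451  0.2143] [-3.1414e+00 -3.0000e-04 -3.1414e+00] [-0.1  0.1 -1.6] 0.039250279105070986
ring 1499 0.04983531434385856 (0.428841769695282, -0.04560386389493942) 0.02612525038421154 [ 0.40389439 -0.07163434] [ 0.45403425 -0.01966638] [ 0.42896432 -0.04565036]
[ 0.42891072 -0.04562987]
[(0.93, [253.0, 79.0])]
```

View pics/wrist5.png

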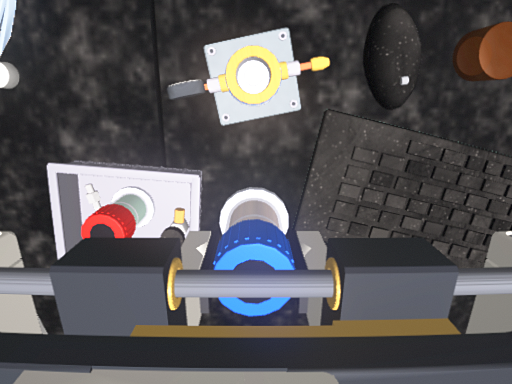

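View pics/scene5.png

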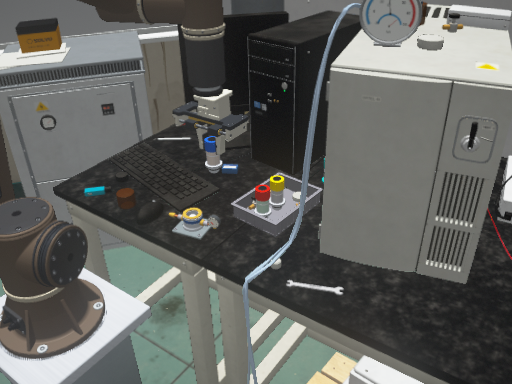

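```bash
cat >> m.py <<'E'
def held(f,C):
    s=arm.get_state(); p=s['eef_pos']; z0=p[2]-.0856; L=C-[p[0],p[1],z0]
    D=np.hypot(L[...,0],L[...,1]); I=f['image'].astype(int)
    for nm,lo,hi,r in (('cap side',.070,.096,.02),('body',.03,.066,.0185),('flange side',.0205,.0265,.024)):
        m=(L[...,2]>lo)&(L[...,2]<hi)&(D<r+.006)&(D>r-.006)
        if nm=='cap side': m&=(I[...,2]>I[...,0]+50)
        P=L[m]
        if len(P)>20: print(nm,len(P),circ(P,r,(0,0)),P[:,:2].min(0).round(4),P[:,:2].max(0).round(4))
    for nm,z,r in (('cap top',.098,.02),('flange top',.027,.024)):
        m=(abs(L[...,2]-z)<.003)&(D<.03); P=L[m]
        if len(P): print(nm,len(P),P.mean(0).round(4),P.min(0).round(4),P.max(0).round(4))
E
python3 - <<'E'
from m import *
for n in ('wrist','scene','side'):
    f=arm.grab_frame(n); print(n); held(f,cloud(f))
E
```

```text
wrist
cap side 1563 (array([ 9.78841225e-04, -3.56898385e-06]), np.float64(0.0003811842478733845)) [-0.02   -0.0198] [-0.0017  0.0199]
body 1073 (array([9.34080504e-04, 6.60800754e-05]), np.float64(0.000747908247419221)) [-0.0182 -0.0225] [-0.0034  0.0221]
flange side 319 (array([2.17155616e-03, 1.41175270e-05]), np.float64(0.0017737911853319482)) [-0.023  -0.0239] [0.0106 0.0239]
cap top 2983 [-0.0038 -0.      0.098 ] [-0.0192 -0.0278  0.095 ] [0.0211 0.0278 0.101 ]
flange top 966 [-0.0116  0.0002  0.0269] [-0.0229 -0.0239  0.024 ] [0.0106 0.0239 0.03  ]
scene
cap side 86 (array([ 2.72809159e-03, -3.81820647e-05]), np.float64(0.0017803785576304446)) [-0.0196 -0.0191] [-0.0056  0.0114]
body 149 (array([ 0.00259395, -0.00075173]), np.float64(0.002082082821418168)) [-0.0191 -0.0229] [0.0114 0.0223]
flange side 39 (array([0.00219103, 0.00041738]), np.float64(0.0020413204200458836)) [-0.0228 -0.0256] [0.0247 0.0183]
cap top 87 [-0.0029  0.0023  0.0982] [-0.0194 -0.0272  0.0956] [0.0197 0.0284 0.1008]
flange top 60 [-0.0073 -0.0097  0.0269] [-0.0251 -0.0256  0.0241] [0.0247 0.0198 0.03  ]
side
cap side 60 (array([0.00091784, 0.00049005]), np.float64(0.0011695395544746815)) [-0.0196 -0.0038] [0.0183 0.0197]
body 162 (array([0.00092187, 0.00116797]), np.float64(0.001430573019298351)) [-0.0181 -0.0038] [0.0181 0.0233]
flange side 64 (array([ 0.00091967, -0.000118  ]), np.float64(0.0026586468304529757)) [-0.0228 -0.009 ] [0.0249 0.0278]
flange top 60 [-0.0017  0.0142  0.0261] [-0.0228 -0.009   0.0242] [0.0223 0.0278 0.0296]
```

Emit:
servo_tool([
  [[36,30,0,0,0],[36,40,0,0,0],[36,32,-0.5,0,0],[36,0,0,20,0],[36,0,0,30,0],[36,0,0,17,0],[36,0,0,0,0],[36,0,0,0,0]],
])

```text
t: 9.48
eef_pos: [0.4286, -0.0455, 0.1482]
ee_rot: [-3.142, 0.001, -3.142]
force: [0.6, -0.3, -1.9]
width: 0.0391
```

Run:
```python
from m import *
s=arm.get_state(); p=s['eef_pos']; print(s['t'],p.round(4),s['ee_rot'].round(4),s['force'].round(1),s['width'])
f=grab('wrist','wrist6'); C=cloud(f); held(f,C)
for n in ('scene','side'):
    f=arm.grab_frame(n); C=cloud(f); print(n); held(f,C)
    D=np.hypot(C[...,0]-.4289,C[...,1]+.0456)
    P=C[(C[...,2]>.03)&(C[...,2]<.05)&(D>.02)&(D<.031)]; print('ring side',len(P),circ(P,.0262,(.4289,-.0456)))
    u=(slice(150,250),slice(140,240)) if n=='scene' else (slice(150,250),slice(260,360))
    cv2.imwrite(f'pics/{n}6c.png',cv2.resize(f['image'][u][...,::-1],None,fx=5,fy=5,interpolation=2))
```

```text
9.475 [ 0.4286 -0.0455  0.1482] [-3.1416e+00  7.0000e-04 -3.1415e+00] [ 0.6 -0.3 -1.9] 0.03910514181426642
cap side 1546 (array([ 8.19582558e-04, -9.07347088e-05]), np.float64(0.0003890659618914317)) [-0.0201 -0.02  ] [-0.0025  0.0198]
body 1079 (array([ 8.12378248e-04, -1.87151713e-05]), np.float64(0.0007571494455373799)) [-0.018  -0.0222] [-0.0041  0.0219]
flange side 347 (array([2.19978028e-03, 6.98376717e-05]), np.float64(0.0018648990482443887)) [-0.0233 -0.0234] [0.0102 0.0238]
cap top 2976 [-0.004  -0.0001  0.0979] [-0.0194 -0.0276  0.095 ] [0.0208 0.0278 0.101 ]
flange top 975 [-0.0117  0.0001  0.0269] [-0.0232 -0.0238  0.024 ] [0.0102 0.0238 0.03  ]
scene
cap side 85 (array([ 0.0032353 , -0.00126989]), np.float64(0.001760368806976218)) [-0.0188 -0.0197] [-0.0008  0.0217]
body 148 (array([ 0.00274395, -0.00072168]), np.float64(0.0018903875307450964)) [-0.018  -0.0222] [0.0128 0.0202]
flange side 46 (array([0.00291997, 0.00026379]), np.float64(0.0022058960273121054)) [-0.0224 -0.0271] [0.0266 0.0234]
cap top 78 [-0.0065  0.0019  0.0978] [-0.0196 -0.0251  0.0952] [0.0066 0.0277 0.101 ]
flange top 60 [-0.0065 -0.0088  0.0267] [-0.022  -0.0271  0.0245] [0.0266 0.0234 0.0297]
ring side 157 (array([ 0.429982  , -0.04669516]), np.float64(0.0025587660937726724))
side
cap side 46 (array([0.00075183, 0.00143004]), np.float64(0.0011701239002843845)) [-0.0198  0.0013] [0.0191 0.0198]
body 149 (array([0.00115392, 0.00130908]), np.float64(0.0013285007399447429)) [-0.0176 -0.0007] [0.0184 0.0221]
flange side 71 (array([1.15241289e-03, 4.33618919e-05]), np.float64(0.0026367046551009437)) [-0.0228 -0.0113] [0.0232 0.0289]
flange top 66 [-0.001   0.0142  0.0262] [-0.0217 -0.0113  0.024 ] [0.0232 0.0258 0.0298]
ring side 184 (array([ 0.42847214, -0.04441656]), np.float64(0.002305276920440298))
```

View pics/wrist6.png

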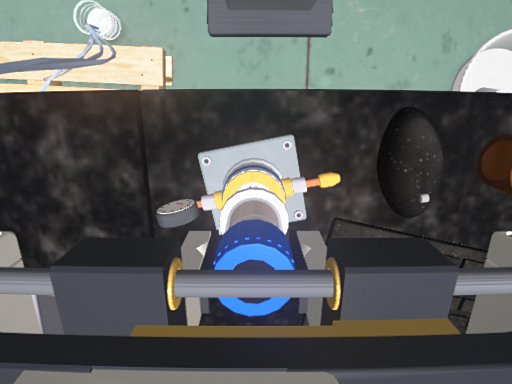

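View pics/scene6c.png

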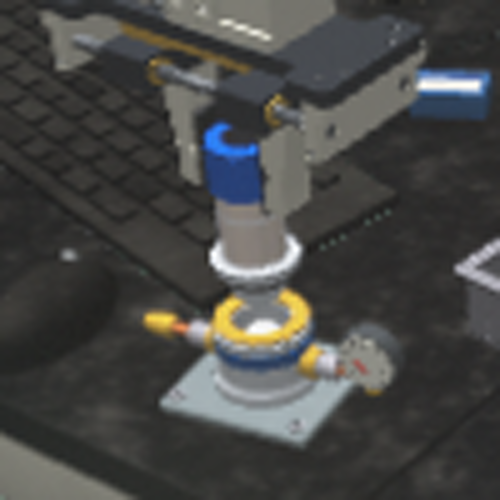

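View pics/side6c.png

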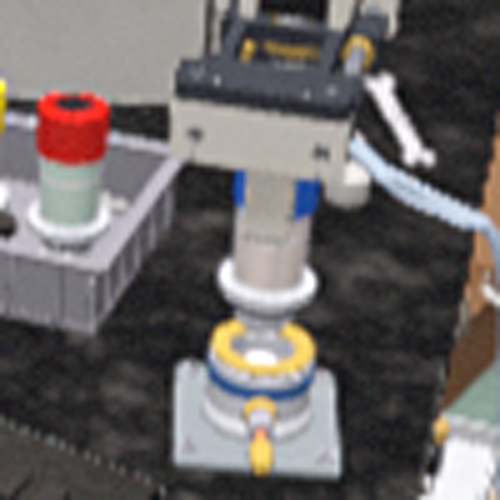

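Emit:
servo_tool([
  [[36,0.8,0,3,0],[36,0,0,4,0],[36,0,0,4,0],[36,0,0,4,0],[36,0,0,3,0],[36,0,0,0,0]],
])

```text
t: 10.38
eef_pos: [0.427, -0.0456, 0.1293]
ee_rot: [-3.141, -0.001, -3.142]
force: [-0.5, -0.5, -1.4]
width: 0.0392
```

Emit:
servo_tool([
  [[36,0,0,2,0],[36,0,0,2,0],[36,0,0,2,0],[36,0,0,2,0],[36,0,0,0,0],[36,0,0,0,0]],
])

```text
t: 11.12
eef_pos: [0.4274, -0.0455, 0.1218]
ee_rot: [3.142, 0.0, -3.141]
force: [-0.5, 0.4, 4.7]
width: 0.0396
```

Run:
```python
from m import *
s=arm.get_state(); print(s['eef_pos'].round(4),s['ee_rot'].round(4),s['force'].round(2),s['moment'].round(2))
f=grab('wrist','wrist7'); held(f,cloud(f))
```

```text
[ 0.4274 -0.0455  0.1218] [ 3.1416e+00  5.0000e-04 -3.1415e+00] [-0.53  0.37  4.71] [-0.06  0.22  0.02]
cap side 1540 (array([ 8.80773888e-04, -3.01820719e-05]), np.float64(0.00038365553322751477)) [-0.02   -0.0198] [-0.0018  0.0199]
body 1090 (array([8.13289677e-04, 4.68156194e-05]), np.float64(0.000746809308411576)) [-0.0182 -0.0221] [-0.0032  0.0221]
flange side 273 (array([0.00188769, 0.00034338]), np.float64(0.0016970882132520979)) [-0.0233 -0.0238] [0.0084 0.0239]
cap top 3002 [-0.004  -0.      0.0981] [-0.0194 -0.0279  0.095 ] [0.0203 0.0277 0.101 ]
flange top 969 [-0.0118  0.0002  0.027 ] [-0.0231 -0.0238  0.0241] [0.0092 0.0239 0.03  ]
```

Emit:
servo_tool([
  [[36,0,0,1.5,0],[36,0,0,1.5,0],[36,0,0,1.5,0],[36,0,0,1,0],[36,0,0,0,0],[36,0,0,0,0]],
])

```text
t: 11.92
eef_pos: [0.4275, -0.0455, 0.1163]
ee_rot: [-3.142, 0.001, -3.141]
force: [-1.5, 0.1, 6.2]
width: 0.0395
```

Emit:
servo_tool([
  [[36,0,0,0.5,0],[36,0,0,0.5,0],[36,0,0,0,0],[36,0,0,0,0]],
])

```text
t: 12.42
eef_pos: [0.4275, -0.0455, 0.1155]
ee_rot: [3.142, 0.001, -3.141]
force: [-1.8, 0.9, 9.2]
width: 0.0395
```

Emit:
servo_tool([
  [[36,0,0,0.5,0],[36,0,0,0,0],[36,0,0,0,0]],
])

```text
t: 12.8
eef_pos: [0.4276, -0.0455, 0.1154]
ee_rot: [-3.142, 0.001, -3.141]
force: [-3.8, 0.9, 15.1]
width: 0.039
```

Emit:
servo_tool([
  [[36,0.3,0,0.3,0],[36,0,0,0,0],[36,0,0,0,0]],
])

```text
t: 13.18
eef_pos: [0.4276, -0.0455, 0.1154]
ee_rot: [-3.142, 0.002, -3.141]
force: [-5.4, 1.6, 18.1]
width: 0.0392
```

Run:
```python
from m import *
s=arm.get_state(); print(s['eef_pos'].round(4),s['ee_rot'].round(4),s['force'].round(2),s['moment'].round(2))
f=grab('wrist','wrist8'); held(f,cloud(f))
for n in ('scene','side'):
    f=grab(n,n+'8'); C=cloud(f); print(n); held(f,C)
    u=(slice(150,250),slice(140,240)) if n=='scene' else (slice(150,250),slice(230,360))
    cv2.imwrite(f'pics/{n}8c.png',cv2.resize(f['image'][u][...,::-1],None,fx=5,fy=5,interpolation=2))
```

```text
[ 0.4276 -0.0455  0.1154] [-3.1415e+00  1.5000e-03 -3.1409e+00] [-5.38  1.56 18.09] [ 0.37  1.67 -0.04]
cap side 1543 (array([ 9.17593366e-04, -4.65222396e-06]), np.float64(0.00037515128290158275)) [-0.02   -0.0198] [-0.0021  0.0199]
body 1085 (array([7.67053764e-04, 7.35896671e-05]), np.float64(0.0007357975171409668)) [-0.0183 -0.0221] [-0.0047  0.0221]
flange side 283 (array([ 0.00152468, -0.00010288]), np.float64(0.0016493023040283984)) [-0.024  -0.0245] [0.0105 0.0239]
cap top 2989 [-0.0039 -0.      0.0981] [-0.0191 -0.0277  0.095 ] [0.0208 0.0277 0.101 ]
flange top 978 [-0.0119  0.0003  0.0271] [-0.0234 -0.0237  0.024 ] [0.0094 0.0239 0.03  ]
scene
cap side 82 (array([ 0.00284903, -0.00073346]), np.float64(0.0018677246544349156)) [-0.0201 -0.0206] [-0.002   0.0191]
body 139 (array([ 0.00246981, -0.00090341]), np.float64(0.0018691991352092542)) [-0.018  -0.0232] [0.0121 0.0213]
flange side 55 (array([ 0.00237522, -0.00100672]), np.float64(0.002549702836834785)) [-0.0249 -0.0278] [0.0266 0.0207]
cap top 67 [-0.0072  0.0002  0.0979] [-0.0204 -0.0271  0.0951] [0.0053 0.0247 0.1009]
flange top 62 [-0.0067 -0.0093  0.0265] [-0.0219 -0.0278  0.024 ] [0.0266 0.0207 0.03  ]
side
cap side 36 (array([0.0012655 , 0.00186794]), np.float64(0.0009776205844327262)) [-0.0197  0.0028] [0.0206 0.0191]
body 138 (array([0.00050609, 0.00160812]), np.float64(0.0012680185250290717)) [-0.0182  0.0013] [0.018  0.0232]
flange side 63 (array([0.00057862, 0.00022579]), np.float64(0.0025556949062974597)) [-0.023  -0.0086] [0.0231 0.0271]
flange top 69 [-0.0005  0.0151  0.0265] [-0.022  -0.0086  0.024 ] [0.0231 0.0281 0.03  ]
```

View pics/scene8c.png

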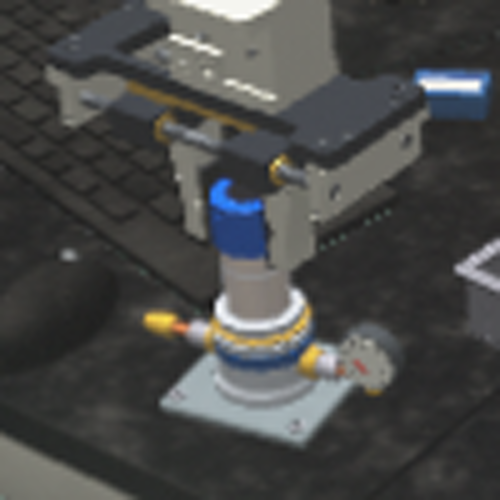

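View pics/side8c.png

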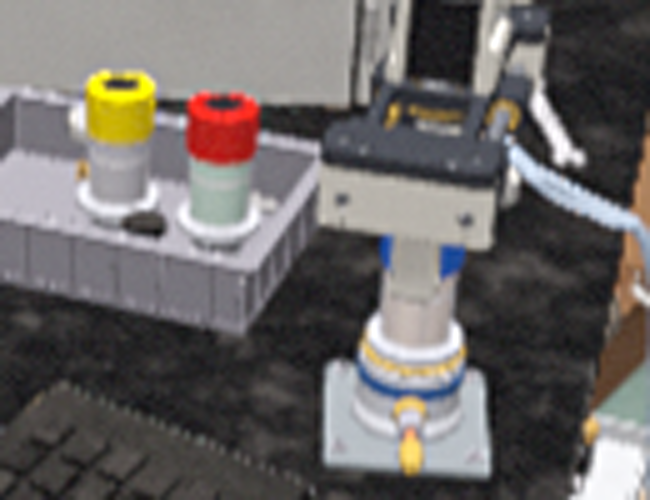

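View pics/scene8.png

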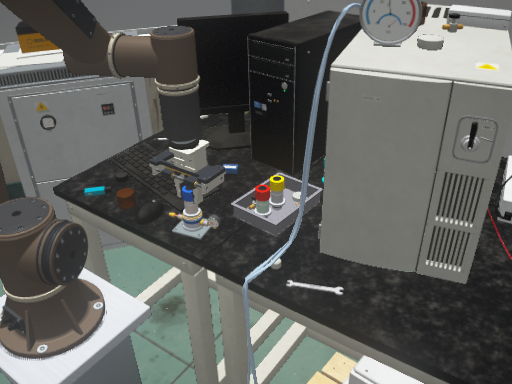

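Emit:
servo_tool([
  [[36,0,0,0,0],[36,0,0,0,0],[36,0,0,0,0],[36,0,0,0,0],[36,0,0,0,0],[36,0,0,0,0],[36,0,0,0,0],[36,0,0,0,0]],
])

```text
t: 14.32
eef_pos: [0.4276, -0.0455, 0.1154]
ee_rot: [-3.142, 0.002, -3.141]
force: [-4.2, 0.4, 18.0]
width: 0.0392
```

```bash
python3 -c "
from station import arm
print(arm.job_done())"
```

```text
the job is handed in; nothing more can be done
None
```

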